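# Take down the compression stack and put its parts away

### The arm

A 7-joint arm with a two-finger parallel gripper is mounted at the origin on the work surface. World frame = base frame: x ahead of the robot, y to its left, z up, the work surface at z = 0. Lengths are in m, angles in rad, forces in N, time in s.
With the tool pointing down it reaches from about 0.4 to 0.75 m from the base axis. Payload 19.5 kg.
Tool frame: the origin (TCP) lies on the centre line of the jaws, within the pads' length; the fingertips stand 11 mm ahead of it and the grasp point (between the pads) lies 8 mm behind it; z points along the fingers, y is the line along which they close (so a half turn about z gives the same grasp; the last joint's range is limited). The gripper opens to 85 mm and grips with 20 to 120 N. Pads are 22 mm wide; open, the fingers measure 114 mm over their backs; the gripper's body (76 mm by 85 mm) begins 54 mm behind the grasp point. The pads swing forward as they close: fully open they stand 13 mm farther back than shut.
Start: joints at [1.094, 0.707, -0.028, 1.485, 0.022, 0.951, -0.075], TCP at [0.242, -0.521, 0.211] pointing down, gripper open.
Joint ranges: [-2.71, 2.71], [-0.32, 2.16], [-1.57, 1.52], [0, 2.45], [-1.46, 4.6], [0, 2.02], [-2.83, 2.83]. Speed limits (rad/s): [1.89, 1.89, 2.57, 2.57, 3.01, 3.01, 3.01].

### API

Orientations are given as a unit quaternion [x, y, z, w].
In Python, from station import manip gives the robot as it stands. Calls block until the motion is done:
- manip.movep(position, orientation): joint-space move of the TCP to a pose.
- manip.line_to(position, feed=0.15, ori=None): straight line of the TCP; ori=None keeps the orientation; feed is the mean speed in m/s.
- manip.move_j(angles): joint-space move.
- manip.gripper_to(opening): finger opening in m; the grip force is fixed at half the most; returns when the fingers have stopped.
- manip.sleep(seconds).
- manip.solve_ik(position, orientation): joint angles nearest the present ones, or None.
- manip.camera(name): name is "side" or "top"; returns (picture, depth): 384x512x3 uint8, blue, green, red; 384x512 float32, m along the optical axis (not along the pixel's ray), 0 where there is no reading.
- manip.get_calibration(name): a dict with "fx", "fy", "cx", "cy" (pixels), "R" (3x3) and "t" (3): a world point X has camera coordinates R X + t. Camera axes: x right, y down, z forward; pixel columns grow to the right and rows downward; lengths in m; the calibration is good to about 2 mm. A picture is of the moment at which its call begins. get_calibration takes no time and is no camera call.
A pose or a line that the arm cannot do raises manip.MotionError and nothing moves.
- manip.job_done(): hands the job in; it is judged then, once.
Trained networks look in the newest picture that a camera, given by its name, has taken for a name from the list of things; names that differ only in an ending like _2 or _b are one class to them, and where a whole thing is asked for, a point or a joint stands for the part that bears it (a point fixed in the world has none). Each returns a list of dicts, best first, with "p" (0 to 1); they miss things now and then, are a little off and sometimes report something else, mostly with a low value. They report only what shows in the picture. A call takes as long as a camera call. They do not tell look-alikes from the thing itself.
- manip.search_frame(camera, label): "extent" ([left, top, width, height] in pixels, round what is visible of it).
- manip.outline_of(camera, label): "mask" (384x512 bool, what is visible of it) and "extent" ([left, top, width, height] in pixels, round what is visible of it).
- manip.tip_of(camera, label): "pixel" ([column, row] in pixels: a listed point, or the origin of a listed thing).
Readings, each from a call of its own:
- manip.read_clock(): time.
- manip.read_joint_pos(): joint angles.
- manip.read_qvel(): joint speeds.
- manip.read_joint_torque(): joint torques, N m.
- manip.read_tool_pos(): TCP position.
- manip.read_tool_rot(): TCP orientation.
- manip.read_wrist_force(): force on the tool from outside, world axes, zero at the start.
- manip.read_moment(): the same for the moment, N m.
- manip.read_grip_width(): finger opening in m.
- manip.read_gripper_force(): force on a finger pad.
Only numpy, scipy, OpenCV 4.12 (cv2) and the standard library are available. Lean on these libraries where they do the work, as an engineer would, in place of code of your own. Each camera call takes 0.05 s, during which the arm holds its last target. There are 200 camera calls.

### The job

The compression test is finished: take apart the stack standing on the round platen and put every part away upright. The domed loading cap goes into the round recess of the small square foam box, the load cell into the wider recess of the oblong instrument box, the rubber buffer into the empty pocket of the two-pocket sample tray, and the steel spacer ring down over the stud of the stud stand. The load cell is delicate, so do not drop it or tip it over, and leave the buffer that is already in the tray where it is.

Things in the scene. Friction and masses are not known exactly. Their poses are not given: they have to be found in the camera images.
- cap: Domed loading cap of bright steel, the top part of the stack: a cylinder 30 mm in diameter with straight sides for 22 mm, then a low dome, 28 mm tall in all; about 0.12 kg. Origin: centre of its underside; z up.
- load_cell: Load cell, second from the top of the stack, under the cap: a round body 44 mm in diameter and 34 mm tall, steel at both ends with a black band between; about 0.33 kg. A connector stub 14 mm thick sticks out sideways at mid height (17 mm up) along its +y, its end 37 mm from the axis: keep the fingers off it by gripping across x. Origin: centre of its underside; z up.
- buffer: Rubber-metal buffer, third from the top, under the load cell: a black rubber cylinder with a thin steel plate on each end, 54 mm in diameter and 34 mm tall; about 0.15 kg. Origin: centre of its underside; z up.
- ring: Steel spacer ring, the bottom part of the stack, lying on the platen: 68 mm outer diameter, 32 mm bore, 20 mm tall; about 0.42 kg. The platen's spigot stands loosely in its bore, so it must be lifted straight up by at least 12 mm. Origin: centre of its underside; z up.
- platen: Fixed round compression platen of dark steel on which the stack stands: 130 mm in diameter, 15 mm thick, with a centring spigot 20 mm in diameter standing 12 mm above its top face. The parts lie centred on it within a few mm, their undersides at 15 (ring), 35 (buffer), 69 (load cell) and 103 mm (cap) above the bench. Origin: centre of its underside.
- cap_box: Place of the cap: a fixed small square black box, 86 by 86 mm and 21 mm high, filled with grey foam (top 19 mm above the bench) with one central black-floored round recess 42 mm in diameter and 7 mm deep, floor 12 mm above the bench. Origin: on the recess's axis, at bench height.
- cell_box: Place of the load cell: a fixed oblong black box, 104 (x) by 130 (y) mm, 21 mm high, filled with grey foam (top 19 mm above the bench) with one black-floored round recess 58 mm in diameter, 7 mm deep, floor 12 mm above the bench; a flat cover patch lies beside it towards +y. The connector may point any way. Origin: on the recess's axis, at bench height; the box's middle is 18 mm along +y.
- tray_free (a point): Place of the buffer: centre of the floor of the empty pocket of the fixed bare-metal tray, 80 (x) by 160 (y) mm, with a wall between two pockets. Each pocket is 72 (x) by 74 (y) mm inside; floor 4 mm above the bench, walls 4 mm thick, their tops 10 mm above the bench. The other pocket, 78 mm away along +y, holds the earlier buffer.
- stud_stand: Place of the ring: a fixed round aluminium foot 96 mm in diameter and 8 mm thick with an upright steel stud 16 mm in diameter at its centre, whose rounded top is 45 mm above the bench. Origin: centre of its underside, on the stud's axis; the ring is to lie flat on the foot.
- buffer_old: An earlier tested rubber buffer, the same kind and size as the one in the stack, standing in the occupied pocket of the tray. It stays where it is. Origin: centre of its underside.
Things that resemble listed ones, but are neither listed nor needed, are in the scene too. Leave any blue or pink look-alike of the cap alone. What is shaped like the load_cell but orange is not meant.

How it is judged:
By the outcome, as a careful person would: the job done as asked, in the order asked, and still so for the second after the job is handed in, with the robot touching nothing.
It also fails if it takes over 128 s, if anything falls off the work surface, if the arm or the gripper's body presses on something with over 40 N, if the wrist force passes 120 N, or if a joint passes its speed limit or range.

## Working session

There is one attempt and no reset: what is moved stays moved. The work goes in short steps, each a Python script; the robot and the scene stay as the last script left them, time stands still between calls to the robot, and variables do not carry over. Pictures are saved under pics/ and viewed, at most 14 in all, crops included, and the job is handed in when it is done.

```bash
mkdir -p pics; ls
python3 - <<'E'
from station import manip
import cv2,numpy as np
for c in("top","side"):
    p,d=manip.camera(c); cv2.imwrite(f"pics/{c}0.png",p); np.save(f"pics/{c}0.npy",d)
    k=manip.get_calibration(c); print(c,{a:np.round(b,3).tolist() for a,b in k.items()})
    for n in["cap","load_cell","buffer","ring","platen","cap_box","cell_box","tray_free","stud_stand","buffer_old"]:
        r=manip.tip_of(c,n); print(n,[(np.round(q["pixel"]).tolist(),round(q["p"],2)) for q in r[:4]])
print(manip.read_clock(),manip.read_tool_rot())
E
```

```text
pics
top {'fx': 378.391, 'fy': 378.391, 'cx': 257.699, 'cy': 190.967, 'R': [[-0.02, -1.0, -0.013], [-0.983, 0.022, -0.183], [0.183, 0.01, -0.983]], 't': [0.04, 0.579, 1.02]}
cap [([134.0, 159.0], 0.68), ([136.0, 197.0], 0.64), ([132.0, 249.0], 0.43)]
load_cell [([202.0, 182.0], 0.5), ([137.0, 199.0], 0.45)]
buffer [([143.0, 204.0], 0.62), ([389.0, 209.0], 0.33)]
ring [([141.0, 204.0], 0.65)]
platen [([142.0, 204.0], 0.79)]
cap_box [([390.0, 209.0], 0.79)]
cell_box [([275.0, 166.0], 0.79)]
tray_free [([238.0, 238.0], 0.76)]
stud_stand [([309.0, 229.0], 0.91)]
buffer_old [([214.0, 237.0], 0.68)]
side {'fx': 400.923, 'fy': 400.923, 'cx': 253.174, 'cy': 190.859, 'R': [[-0.928, -0.373, -0.014], [-0.168, 0.453, -0.876], [0.333, -0.81, -0.483]], 't': [0.52, 0.183, 0.855]}
cap [([110.0, 321.0], 0.87), ([242.0, 364.0], 0.72), ([179.0, 285.0], 0.59)]
load_cell [([178.0, 298.0], 0.75), ([193.0, 271.0], 0.69)]
buffer [([283.0, 253.0], 0.47), ([181.0, 329.0], 0.2)]
ring [([180.0, 320.0], 0.97), ([183.0, 315.0], 0.34)]
platen [([183.0, 329.0], 0.87)]
cap_box [([304.0, 171.0], 0.85)]
cell_box [([218.0, 215.0], 0.8)]
tray_free [([282.0, 252.0], 0.68), ([185.0, 326.0], 0.31)]
stud_stand [([296.0, 207.0], 0.83)]
buffer_old [([266.0, 272.0], 0.9)]
1.1 [ 9.76458186e-01  2.15706767e-01 -1.75426758e-05 -2.88094010e-05]
```

Run:
```python
import cv2
for c,(x,y,w,h) in {"top":(100,100,340,200),"side":(80,140,280,244)}.items():
    p=cv2.imread(f"pics/{c}0.png")[y:y+h,x:x+w]; s=min(800/w,600/h); cv2.imwrite(f"pics/{c}0c.png",cv2.resize(p,None,fx=s*.999,fy=s*.999,interpolation=2))
```

```text
(no output)
```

View pics/top0c.png

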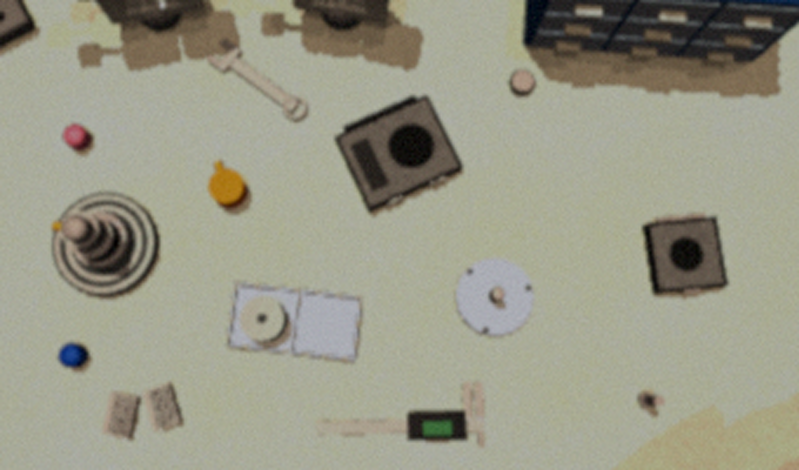

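View pics/side0c.png

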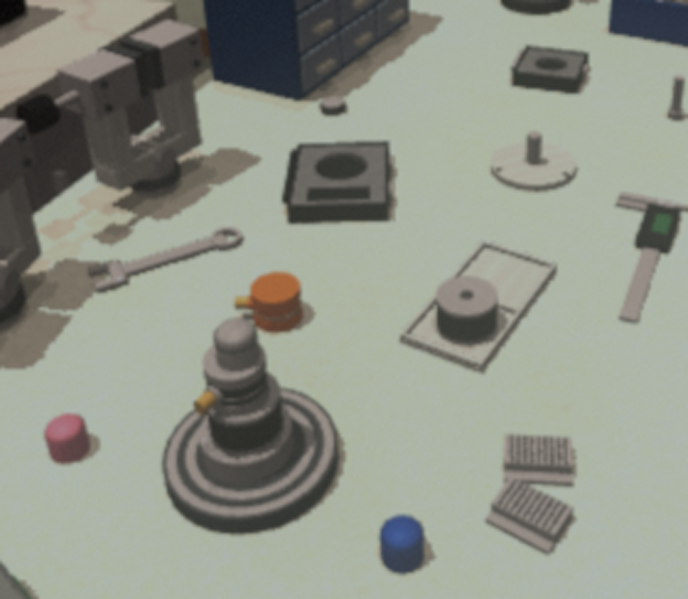

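The top view shows the stack on the platen at about (145,203), with its connector pointing to +y at (124,196). The cell box is at (275,162), its patch to the left of the recess. The free tray pocket is the right one at (238,238), the stand at (311,226) and the cap box at (390,209). The side view agrees, and the pink and blue caps and the orange cell are decoys. Next I measure with depth.

```bash
cat > h.py <<'E'
import numpy as np,cv2
from station import manip
from scipy.optimize import least_squares
def cloud(c,d):
    k=manip.get_calibration(c); v,u=np.mgrid[:384,:512]
    P=np.stack([(u-k["cx"])/k["fx"]*d,(v-k["cy"])/k["fy"]*d,d],-1)
    W=(P-np.array(k["t"]))@np.array(k["R"]); W[d<=0]=np.nan; return W
def ray(c,px,z):
    k=manip.get_calibration(c);R=np.array(k["R"]);C=-R.T@np.array(k["t"])
    r=R.T@np.array([(px[0]-k["cx"])/k["fx"],(px[1]-k["cy"])/k["fy"],1]); return C+r*(z-C[2])/r[2]
E
python3 - <<'E'
from h import *
T={"platen":((142,204),(183,329),0),"cap":((136,197),(179,285),.103),"cap_box":((390,209),(304,171),0),"cell_box":((275,166),(218,215),0),"tray_free":((238,238),(282,252),.004),"stud_stand":((309,229),(296,207),0),"buffer_old":((214,237),(266,272),.004)}
W={c:cloud(c,np.load(f"pics/{c}0.npy")) for c in("top","side")}
for n,(a,b,z) in T.items(): print(n,ray("top",a,z).round(3),ray("side",b,z).round(3))
for c in W:
  A=W[c].reshape(-1,3);print(c,"bench z",np.nanpercentile(W[c][240:300,230:330,2],[5,50,95]).round(4))
  def sel(n,lo,hi,r):
    q=ray("top",T[n][0],T[n][2])[:2]; m=(A[:,2]>lo)&(A[:,2]<hi)&(np.hypot(*(A[:,:2]-q).T)<r); return A[m]
  for n,lo,hi,r in[("cap_box",.015,.025,.075),("cell_box",.015,.025,.12),("tray_free",.007,.013,.13),("stud_stand",.004,.012,.065),("stud_stand",.03,.05,.03),("cap",.12,.135,.03),("buffer_old",.033,.043,.04),("platen",.010,.020,.08),("platen",.03,.04,.05),("platen",.065,.073,.05),("platen",.098,.108,.05)]:
    s=sel(n,lo,hi,r)
    if len(s)<4: print(n,len(s)); continue
    q=(s[:,:2]*1000).astype(np.float32); mr=cv2.minAreaRect(q); ce=cv2.minEnclosingCircle(q)
    print(n,lo,len(s),"med z",np.median(s[:,2]).round(4),"rect",np.round(mr[0],1),np.round(mr[1],1),round(mr[2],1),"circ",np.round(ce[0],1),round(ce[1],1))
E
```

```text
platen [0.558 0.373 0.   ] [0.553 0.367 0.   ]
cap [0.562 0.357 0.103] [0.553 0.362 0.103]
cap_box [ 0.527 -0.36   0.   ] [ 0.523 -0.354  0.   ]
cell_box [ 0.665 -0.026  0.   ] [ 0.668 -0.011  0.   ]
tray_free [0.452 0.088 0.004] [0.453 0.087 0.004]
stud_stand [ 0.474 -0.119  0.   ] [ 0.483 -0.125  0.   ]
buffer_old [0.456 0.158 0.004] [0.464 0.166 0.004]
top bench z [-0.0024  0.0012  0.0104]
cap_box 0.015 806 med z 0.0201 rect [ 531.  -357.5] [95.6 87.3] 3.8 circ [ 529.9 -355.9] 58.7
cell_box 0.015 1338 med z 0.0204 rect [669.2  -6. ] [115.3 130. ] 23.4 circ [667.7  -6.7] 82.3
tray_free 0.007 406 med z 0.009 rect [439.6 102.8] [213.2 223.3] 86.6 circ [444.3  91.3] 125.0
stud_stand 0.004 800 med z 0.0088 rect [ 470.2 -123.6] [116.9 116.6] 49.0 circ [ 473.4 -119.4] 64.7
stud_stand 0.03 27 med z 0.0447 rect [ 482.9 -121.5] [13.6 14. ] 4.4 circ [ 483.4 -121.3] 7.6
cap 0.12 105 med z 0.1297 rect [559.6 361.6] [29.  28.5] 89.6 circ [560.8 361.6] 15.5
buffer_old 0.033 281 med z 0.0392 rect [459.8 162.1] [51.1 51.2] 0.7 circ [460.7 162.1] 26.8
platen 0.01 907 med z 0.0164 rect [559.3 363.2]
[... 662 characters left out ...]
0083 rect [ 479.1 -120.6] [96.2 95.2] 89.0 circ [ 477.9 -121.2] 51.1
stud_stand 0.03 39 med z 0.0393 rect [ 478.6 -119.3] [14.7 12.3] 49.8 circ [ 477.9 -119.3] 7.8
cap 0.12 200 med z 0.128 rect [555.6 363.9] [28.9 26.9] 19.8 circ [555.8 363.2] 15.0
buffer_old 0.033 356 med z 0.038 rect [456.2 162.6] [51.6 55.6] 18.7 circ [457.5 163.1] 28.4
platen 0.01 1958 med z 0.0153 rect [551.8 367.8] [129.3 120.9] 42.1 circ [555.7 364.2] 66.1
platen 0.03 350 med z 0.035 rect [553.5 370.9] [66.9 53.1] 32.2 circ [557.2 364.8] 34.6
platen 0.065 199 med z 0.069 rect [545.6 367.4] [54.8 32.6] 69.4 circ [554.9 363.6] 27.8
platen 0.098 232 med z 0.1029 rect [556.6 368.1] [43.3 37.1] 26.6 circ [558.1 365.7] 22.5
```

Run:
```python
from h import *
for c in("top","side"):
    p,d=manip.camera(c); g=p.max(2)
    def proj(m,z):
        k=max(cv2.findContours(m.astype(np.uint8),0,1)[0],key=cv2.contourArea)[:,0]; return np.array([ray(c,q,z)[:2]*1000 for q in k],np.float32)
    for n,z in[("tray_free",.008),("cell_box",.02),("cap_box",.02)]:
        r=manip.outline_of(c,n)
        for q in r[:1]:
            mr=cv2.minAreaRect(proj(q["mask"],z)); print(c,n,round(q["p"],2),np.round(mr[0],1),np.round(mr[1],1),round(mr[2],1))
    W=cloud(c,d)
    for n,q in(("cap_box",(527,-357)),("cell_box",(674,-22))):
        near=np.hypot(W[...,0]*1000-q[0],W[...,1]*1000-q[1])<38
        t,_=cv2.threshold(g[near].reshape(-1,1),0,255,8); m=near&(g<=t)
        nl,L,s,ce=cv2.connectedComponentsWithStats(m.astype(np.uint8)); i=1+np.argmax(s[1:,4])
        e=cv2.minEnclosingCircle(proj(L==i,.017)); print(n,"dark",t,s[i,4],np.round(e[0],1),round(e[1],1),"cent",ray(c,ce[i],.016).round(4))
    hsv=cv2.cvtColor(p,40); m=(hsv[...,1]>130)&(hsv[...,0]>8)&(hsv[...,0]<30)&(np.hypot(W[...,0]-.559,W[...,1]-.364)<.06)&(W[...,2]>.06)
    print("conn",m.sum(),np.nanmean(W[m],0).round(4))
q=manip.read_tool_rot()
```

```text
top tray_free 0.65 [460.3 126.4] [159.2  82.1] 82.6
top cell_box 0.89 [669.4  -4.7] [118.4 129.9] 21.9
top cap_box 0.84 [ 530.7 -354.8] [95.6 92.6] 4.1
cap_box dark 58.0 156 [ 529.  -358.8] 20.5 cent [ 0.5291 -0.3591  0.016 ]
cell_box dark 55.0 272 [674.6 -23.6] 28.5 cent [ 0.675  -0.0239  0.016 ]
conn 10 [0.5673 0.3945 0.0919]
side tray_free 0.66 [609.8 300.3] [57.9 77. ] 25.3
side cell_box 0.97 [659.1   7.6] [113.9 164.9] 23.7
side cap_box 0.66 [ 521.7 -341.7] [ 98.2 127.8] 4.4
cap_box dark 84.0 51 [ 525.5 -358.3] 19.7 cent [ 0.5261 -0.3591  0.016 ]
cell_box dark 80.0 174 [672.1 -23.4] 28.1 cent [ 0.6727 -0.0242  0.016 ]
conn 15 [0.5637 0.3963 0.0907]
```

```bash
cat >> h.py <<'E'
from scipy.spatial.transform import Rotation as Ro
def down(phi):
    y=np.array([np.cos(phi),np.sin(phi),0]);z=np.array([0,0,-1.]);return Ro.from_matrix(np.c_[np.cross(y,z),y,z]).as_quat()
def ori(p,deg):   # of the two equal grasps take the one with the smaller joint travel
    best=None;j0=np.array(manip.read_joint_pos())
    for k in(0,180):
        o=down(np.radians(deg+k));j=manip.solve_ik(p,o)
        if j is not None:
            t=np.abs(np.array(j)-j0).max()
            if best is None or t<best[0]: best=(t,o)
    return best[1]
def go(x,y,z,deg):
    p=np.array([x,y,z]); manip.movep(p,ori(p,deg))
def log(s): print(s,"t",round(manip.read_clock(),1),"tcp",np.round(manip.read_tool_pos(),4),"w",round(manip.read_grip_width(),4),"F",np.round(manip.read_wrist_force(),1))
def pick(x,y,z,deg,pre,lift=.06,hi=.10):
    manip.gripper_to(pre); go(x,y,z+hi,deg); manip.line_to([x,y,z+.02],.15); manip.line_to([x,y,z],.04); log("at")
    manip.gripper_to(0.0); log("grip"); manip.line_to([x,y,z+.02],.03); manip.line_to([x,y,z+lift],.12); log("lift")
def place(x,y,z,deg,opn,hi=.10):
    go(x,y,z+hi,deg); manip.line_to([x,y,z+.015],.12); manip.line_to([x,y,z],.03); log("down")
    manip.gripper_to(opn); log("open"); manip.line_to([x,y,z+.02],.06); manip.line_to([x,y,z+hi],.18)
E
python3 - <<'E'
from h import *
pick(.558,.363,.124,-8,.060)
p,d=manip.camera("side"); cv2.imwrite("pics/s1.png",cv2.resize(p[150:384,60:360],None,fx=2.5,fy=2.5,interpolation=2))
E
```

```text
at t 6.5 tcp [0.558  0.363  0.1241] w 0.0598 F [-0.1  0.2  0.4]
grip t 7.1 tcp [0.558 0.363 0.124] w -0.0001 F [0.6 0.1 0.2]
lift t 8.4 tcp [0.5578 0.3629 0.1834] w 0.0001 F [-0.1  0.7 -0.6]
```

View pics/s1.png

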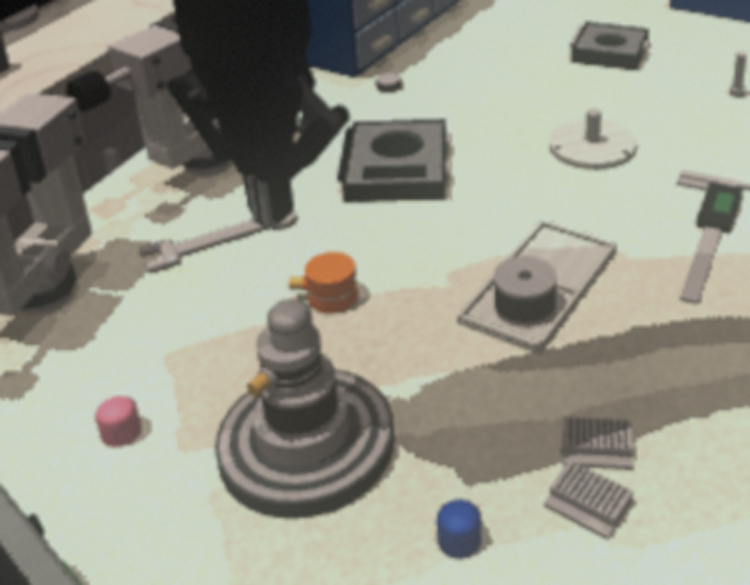

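The gripper closed on nothing (width 0), and the stack is undisturbed, with the cap at (176,280). I'll check where the fingertips really are compared with the reported TCP.

Run:
```python
from h import *
def pr(c,X):
    k=manip.get_calibration(c);q=np.array(k["R"])@X+np.array(k["t"]);return [round(k["fx"]*q[0]/q[2]+k["cx"],1),round(k["fy"]*q[1]/q[2]+k["cy"],1)]
t=manip.read_tool_pos();o=Ro.from_quat(manip.read_tool_rot()).as_matrix();print(t,o.round(3).tolist(),np.round(manip.read_joint_pos(),3))
print("tip expected side",pr("side",t-[0,0,.011]))
for c in("side","top"):
    p,d=manip.camera(c);W=cloud(c,d)
    m=(W[...,2]>.145)&(np.hypot(W[...,0]-.558,W[...,1]-.363)<.15); v,u=np.where(m); A=W[m]; i=np.argsort(A[:,2])[:25]
    print(c,m.sum(),"lowest",A[i].mean(0).round(4),"px",u[i].mean(),v[i].mean())
    m=(W[...,2]>.12)&(W[...,2]<.14)&(np.hypot(W[...,0]-.558,W[...,1]-.363)<.05);print("cap now",m.sum(),np.nanmean(W[m],0).round(4))
    if c=="top":cv2.imwrite("pics/t1.png",cv2.resize(p[100:300,60:300],None,fx=2.5,fy=2.5))
```

```text
[0.55769458 0.36276059 0.18302457] [[0.139, 0.99, -0.001], [0.99, -0.139, -0.001], [-0.001, -0.001, -1.0]] [-0.547  0.893 -0.196  1.135  0.168  1.13  -0.883]
tip expected side [np.float64(171.7), np.float64(252.8)]
side 18836 lowest [0.5558 0.3708 0.207 ] px 167.48 238.48
cap now 202 [0.5536 0.3663 0.1272]
top 8000 lowest [0.5588 0.3546 0.2159] px 121.56 190.4
cap now 106 [0.5596 0.3599 0.1295]
```

View pics/t1.png

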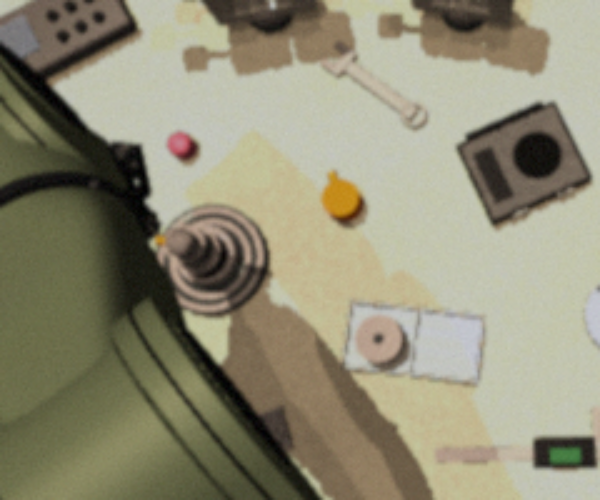

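The top view is mostly hidden by the arm and the stack still stands at (145,203). In the side view the tips are at (168,239), about 30 mm higher than the TCP reading implies, which explains the miss. I'll measure the offset with a gentle touch on free bench.

Run:
```python
from h import *
x,y=.50,.275
go(x,y,.14,-8); manip.line_to([x,y,.05],.15); log("a")
p,d=manip.camera("side");W=cloud("side",d)
cv2.imwrite("pics/s2.png",cv2.resize(p[150:384,60:360],None,fx=2.5,fy=2.5,interpolation=2))
f0=manip.read_wrist_force()[2]; z=.05
while z>-.03:
    z-=.003
    try: manip.line_to([x,y,z],.03)
    except manip.MotionError as e: print(e,z);break
    f=manip.read_wrist_force()[2]-f0
    if abs(f)>3: print("contact",z,f);break
log("c")
p,d=manip.camera("side");np.save("pics/s3.npy",d);cv2.imwrite("pics/s3.png",p)
manip.line_to([x,y,.06],.15)
```

```text
a t 9.9 tcp [0.5004 0.2754 0.0507] w 0.0 F [-0.4 -0.   0.3]
contact -0.022000000000000006 37.43011119971602
c t 15.9 tcp [ 0.5003  0.2752 -0.0204] w 0.0002 F [-8.  -4.3 38. ]
```

View pics/s2.png

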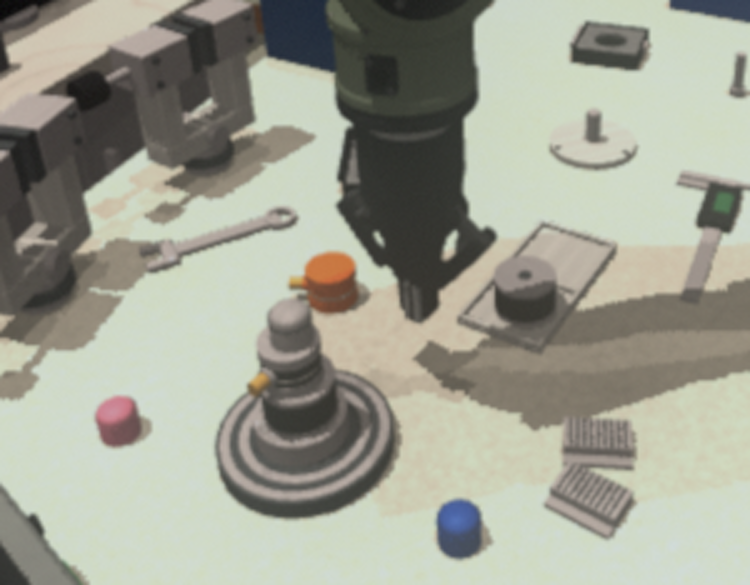

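View pics/s3.png

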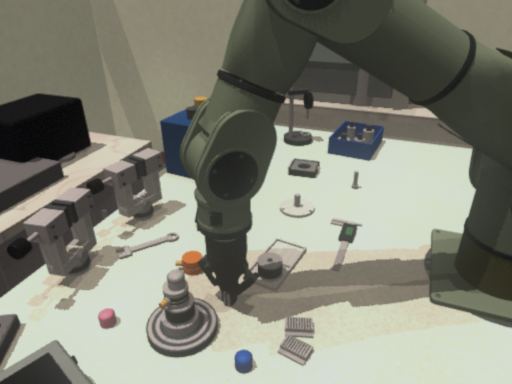

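Contact came at TCP z ≈ -0.020, so the shut tips are about 20 mm above the reported TCP. In the contact picture the tip is at (228,303). I'll check for a sideways offset.

Run:
```python
from h import *
def pr(c,X):
    k=manip.get_calibration(c);q=np.array(k["R"])@X+np.array(k["t"]);return [float(round(k["fx"]*q[0]/q[2]+k["cx"],1)),float(round(k["fy"]*q[1]/q[2]+k["cy"],1))]
print(pr("side",np.array([.5003,.2752,.0])),pr("side",np.array([.5004,.2754,.070])))
p=cv2.imread("pics/s3.png");d=np.load("pics/s3.npy");W=cloud("side",d)
m=(W[...,2]>.006)&(W[...,2]<.03)&(np.hypot(W[...,0]-.5,W[...,1]-.275)<.05);v,u=np.where(m)
print(m.sum(),W[m].mean(0).round(4),u.min(),u.max(),v.min(),v.max(),"max y/min x",W[m].min(0).round(4),W[m].max(0).round(4))
cv2.imwrite("pics/s3c.png",cv2.resize(p[250:330,180:280],None,fx=6,fy=6,interpolation=0))
log("now"); print(np.round(Ro.from_quat(manip.read_tool_rot()).as_matrix(),3).tolist())
```

```text
[229.8, 303.0] [228.1, 275.8]
192 [0.5067 0.2933 0.017 ] 205 237 292 314 max y/min x [0.4851 0.2698 0.006 ] [0.5401 0.3246 0.03  ]
now t 16.7 tcp [0.4997 0.2748 0.0592] w 0.0001 F [-0.2 -0.9 -0.6]
[[0.139, 0.99, -0.001], [0.99, -0.139, -0.0], [-0.001, -0.001, -1.0]]
```

View pics/s3c.png

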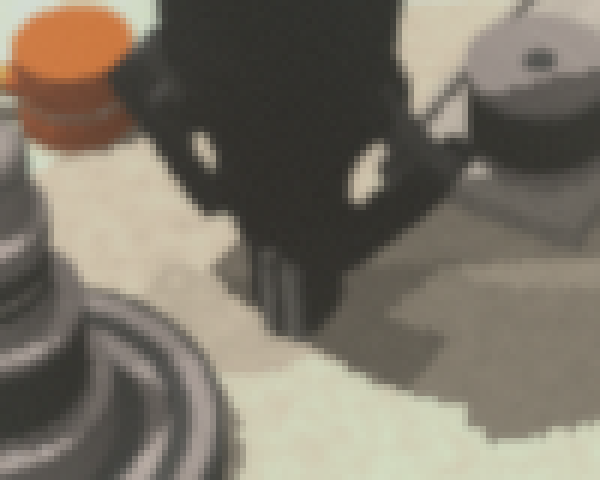

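Sideways agrees within 2–3 mm, so only z is off. I'll correct for it and add a force-stopped set-down.

```bash
cat >> h.py <<'E'
TIP=.0195   # measured: shut fingertips stand this far ABOVE the reported TCP
def place(x,y,z,deg,opn,hi=.10):
    go(x,y,z+hi,deg); manip.line_to([x,y,z+.01],.12); f0=manip.read_wrist_force()[2]
    for dz in np.arange(.005,-.0035,-.001):
        manip.line_to([x,y,z+dz],.02)
        if manip.read_wrist_force()[2]-f0>4: break
    log("down dz %.3f"%dz); manip.gripper_to(opn); log("open"); manip.line_to([x,y,z+.03],.08); manip.line_to([x,y,z+hi],.2)
def snap(c,n,box):
    p,d=manip.camera(c);x,y,w,h=box;s=min(800/w,600/h)*.999;cv2.imwrite(f"pics/{n}.png",cv2.resize(p[y:y+h,x:x+w],None,fx=s,fy=s,interpolation=2));return cloud(c,d)
E
python3 - <<'E'
from h import *
pick(.558,.363,.103+.010-TIP,-8,.060,lift=.11)
if manip.read_grip_width()>.02:
    place(.527,-.3588,.012+.010-TIP,-75,.054,hi=.13); log("end")
    snap("side","s4",(80,140,280,244))
E
```

```text
at t 19.3 tcp [0.5581 0.363  0.0936] w 0.0601 F [-0.4 -0.2  0.1]
grip t 19.7 tcp [0.5582 0.3632 0.0941] w 0.0269 F [-0.4  0.3  5.7]
lift t 21.5 tcp [0.5578 0.3628 0.2028] w 0.0267 F [-0.3  0.5 -1.9]
down dz 0.000 t 26.8 tcp [ 0.5271 -0.3589  0.003 ] w 0.0269 F [-2.6  1.6  8.6]
open t 27.2 tcp [ 0.527  -0.3588  0.0024] w 0.0542 F [-0.  -0.1 -0.3]
end t 28.4 tcp [ 0.5268 -0.3586  0.1321] w 0.0541 F [-0.2  1.2 -0.3]
```

View pics/s4.png

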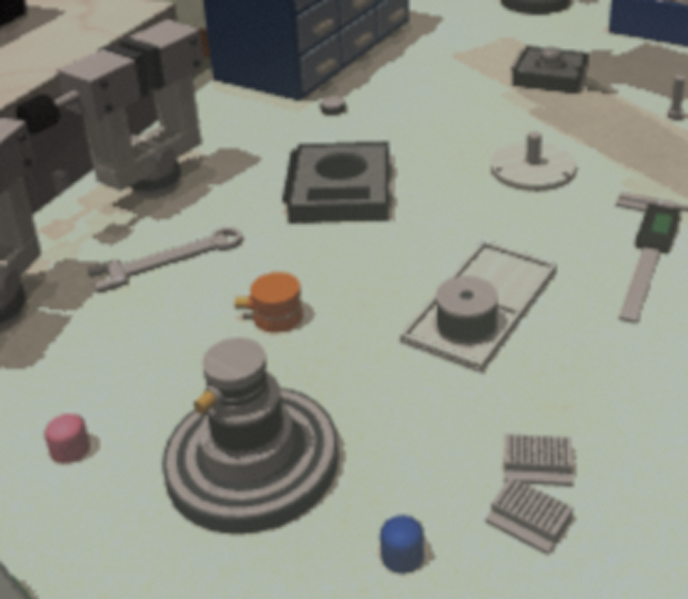

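The cap seems to sit in the cap-box recess at (304,164), and the rest of the stack is intact. I'll check the cap height and remeasure the cell.

Run:
```python
from h import *
for c in("side","top"):
    p,d=manip.camera(c);W=cloud(c,d);A=W.reshape(-1,3)
    for n,q,lo,hi,r in(("cap",(.527,-.359),.028,.06,.04),("cell",(.559,.364),.095,.11,.04)):
        s=A[(A[:,2]>lo)&(A[:,2]<hi)&(np.hypot(*(A[:,:2]-q).T)<r)]
        if len(s)<5: print(c,n,len(s));continue
        e=cv2.minEnclosingCircle((s[:,:2]*1000).astype(np.float32));print(c,n,len(s),np.percentile(s[:,2],[10,50,90]).round(4),np.round(e[0],1),round(e[1],1))
    hsv=cv2.cvtColor(p,40); m=(hsv[...,1]>130)&(hsv[...,0]>8)&(hsv[...,0]<30)&(np.hypot(W[...,0]-.559,W[...,1]-.364)<.06)&(W[...,2]>.06); print("conn",m.sum(),np.nanmean(W[m],0).round(4))
```

```text
side cap 48 [0.0293 0.0353 0.0403] [ 524.8 -355.1] 13.5
side cell 430 [0.0986 0.1027 0.1039] [558.4 364.1] 23.6
conn 14 [0.5643 0.3963 0.0901]
top cap 77 [0.033  0.0383 0.0423] [ 530.2 -358.1] 15.2
top cell 220 [0.1014 0.1042 0.1066] [563.7 363.7] 22.8
conn 9 [0.5678 0.3952 0.0909]
```

Run:
```python
from h import *
pick(.5605,.364,.069+.010-TIP,-9,.066,lift=.11)
if manip.read_grip_width()>.03:
    place(.6735,-.0236,.012+.010-TIP,-44,.062,hi=.13); log("end")
    snap("side","s5",(80,140,280,244))
```

```text
at t 32.7 tcp [0.5605 0.364  0.0595] w 0.0657 F [-0.1 -0.1  0.3]
grip t 33.0 tcp [0.5605 0.3642 0.0601] w 0.042 F [-2.6 -0.8  5.8]
lift t 34.8 tcp [0.5602 0.3638 0.1687] w 0.0419 F [-0.3 -0.7 -4.3]
down dz 0.000 t 39.0 tcp [ 0.6736 -0.0236  0.0031] w 0.0422 F [-3.8  0.7  5.1]
open t 39.4 tcp [ 0.6736 -0.0236  0.0025] w 0.062 F [ 0.3 -0.4 -0.1]
end t 40.6 tcp [ 0.6732 -0.0236  0.132 ] w 0.0622 F [ 0.6  0.6 -0.6]
```

View pics/s5.png

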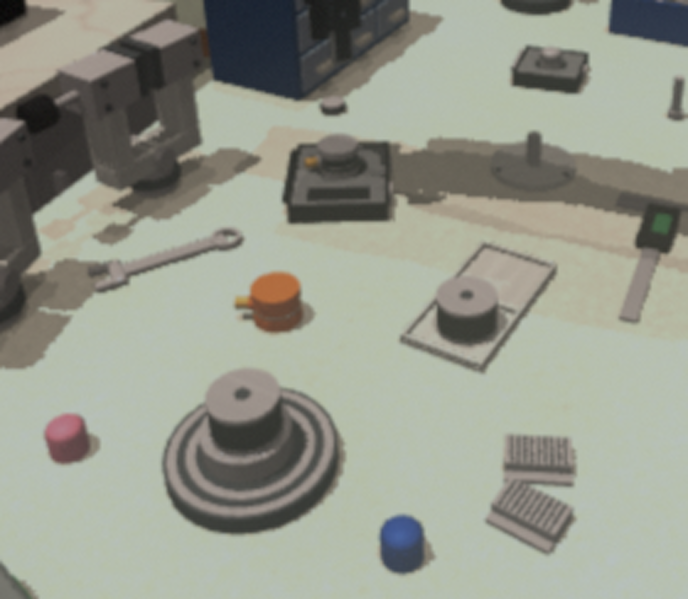

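The cell stands upright in the recess at (217,203). Buffer next.

Run:
```python
from h import *
pick(.5577,.363,.035+.008-TIP,-7,.074,lift=.11)
if manip.read_grip_width()>.04:
    place(.453,.088,.004+.008-TIP,-7.4,.072,hi=.13); log("end")
    go(.45,-.12,.2,-7)
    snap("side","s6",(80,140,280,244))
    for c in("side","top"):
        p,d=manip.camera(c);A=cloud(c,d).reshape(-1,3)
        for n,q,lo,hi,r in(("cell",(.6735,-.0236),.035,.06,.045),("ring",(.559,.364),.03,.04,.045),("buf",(.453,.088),.03,.045,.04),("old",(.459,.1625),.03,.045,.04)):
            s=A[(A[:,2]>lo)&(A[:,2]<hi)&(np.hypot(*(A[:,:2]-q).T)<r)]
            if len(s)<5: print(c,n,len(s));continue
            e=cv2.minEnclosingCircle((s[:,:2]*1000).astype(np.float32));print(c,n,len(s),np.percentile(s[:,2],[10,50,90]).round(4),np.round(e[0],1),round(e[1],1))
```

```text
at t 43.7 tcp [0.5577 0.363  0.0235] w 0.074 F [ 0.  -0.3  0.4]
grip t 44.0 tcp [0.5579 0.3632 0.0242] w 0.0521 F [-1.1 -1.5  7. ]
lift t 45.8 tcp [0.5574 0.3628 0.1327] w 0.0521 F [ 1.3 -0.5 -1.9]
down dz 0.000 t 49.7 tcp [ 0.453  0.088 -0.007] w 0.0521 F [-2.3  0.5 18.2]
open t 50.0 tcp [ 0.453   0.088  -0.0076] w 0.0723 F [-0.5  0.5  0.7]
end t 51.2 tcp [0.4528 0.0879 0.122 ] w 0.0721 F [0.6 0.1 0. ]
side cell 161 [0.0374 0.0453 0.0472] [679.2 -19.4] 27.9
side ring 747 [0.033  0.0347 0.036 ] [558. 364.] 35.5
side buf 323 [0.0342 0.0378 0.0391] [452.8  88.8] 28.4
side old 386 [0.0345 0.038  0.0392] [455.5 162.7] 28.5
top cell 189 [0.0432 0.0469 0.0494] [682.3 -18.7] 28.2
top ring 350 [0.0332 0.0362 0.0385] [561.9 363.4] 34.6
top buf 288 [0.0367 0.0389 0.0413] [458.   88.5] 26.7
top old 288 [0.0366 0.039  0.0417] [460.7 162.5] 26.9
```

View pics/s6.png

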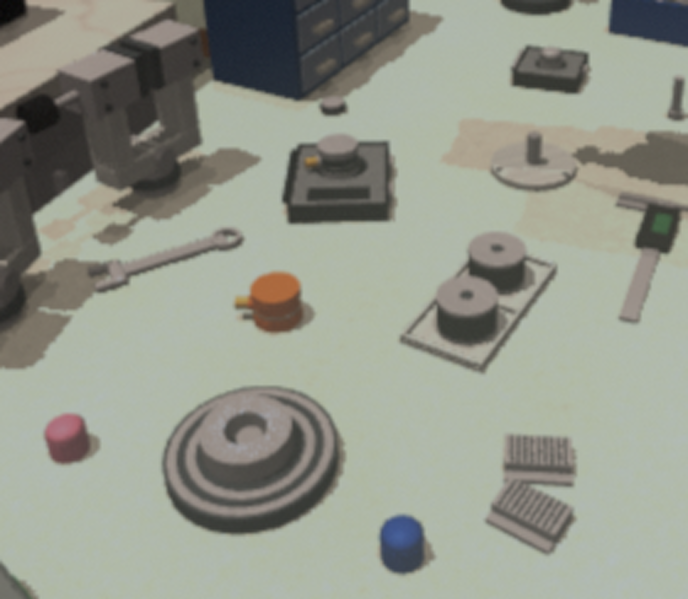

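Both buffers stand in the tray at (282,245) and (270,266), and all heights match. Ring next.

Run:
```python
from h import *
pick(.560,.3637,.015+.003-TIP,-7,.082,lift=.13)
if manip.read_grip_width()>.055:
    place(.480,-.1205,.008+.003-TIP,-35,.080,hi=.14); log("end")
    go(.45,-.30,.25,-35)
    snap("side","s7",(80,140,280,244))
    for c in("side","top"):
        p,d=manip.camera(c);A=cloud(c,d).reshape(-1,3)
        for n,q,lo,hi,r in(("ring",(.480,-.1205),.02,.034,.06),("cell",(.6735,-.0236),.035,.06,.045),("old",(.459,.1625),.03,.045,.04)):
            s=A[(A[:,2]>lo)&(A[:,2]<hi)&(np.hypot(*(A[:,:2]-q).T)<r)]
            if len(s)<5: print(c,n,len(s));continue
            e=cv2.minEnclosingCircle((s[:,:2]*1000).astype(np.float32));print(c,n,len(s),np.percentile(s[:,2],[10,50,90]).round(4),np.round(e[0],1),round(e[1],1))
```

```text
at t 55.7 tcp [ 0.56    0.3637 -0.0015] w 0.082 F [0.8 1.1 0.2]
grip t 56.0 tcp [ 5.600e-01  3.639e-01 -4.000e-04] w 0.0666 F [-5.  -2.  14.4]
lift t 57.9 tcp [0.5597 0.3635 0.1277] w 0.0663 F [ 0.6 -0.2 -4.4]
down dz 0.001 t 62.3 tcp [ 0.4801 -0.1205 -0.0073] w 0.0661 F [-0.3 -0.4  4.2]
open t 62.6 tcp [ 0.4801 -0.1205 -0.0075] w 0.0801 F [-0.1  0.3 -0.1]
end t 63.8 tcp [ 0.4796 -0.1205  0.1305] w 0.0799 F [ 0.3 -0.1 -0.4]
side ring 270 [0.0226 0.0278 0.0296] [ 480.7 -119.8] 35.8
side cell 160 [0.038  0.0453 0.047 ] [674.4 -23.7] 25.4
side old 385 [0.0348 0.0379 0.0391] [456.9 162.7] 28.4
top ring 366 [0.0262 0.029  0.0315] [ 484.5 -120.9] 34.4
top cell 191 [0.0441 0.0471 0.0497] [681.1 -18.8] 27.2
top old 286 [0.0366 0.039  0.0415] [461.  162.5] 27.0
```

View pics/s7.png

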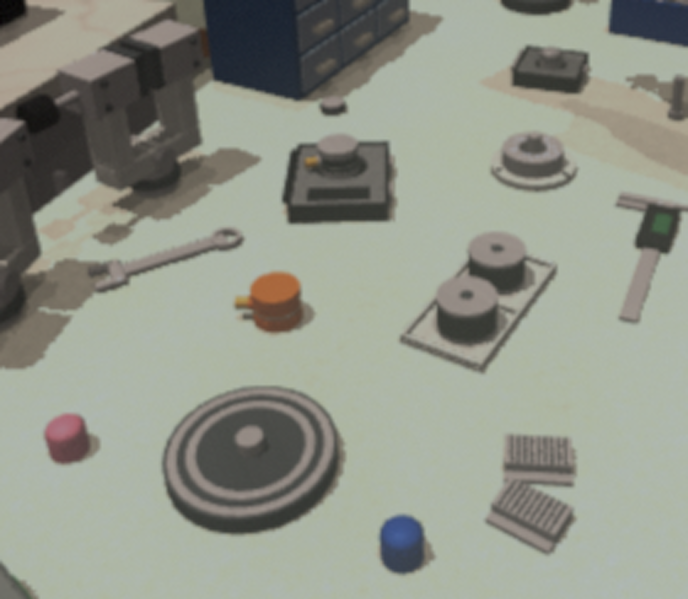

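The ring lies flat over the stud at (297,205), with its top at 28 mm as expected. The platen is empty and every other part is in place, so I'm handing in.

```bash
python3 -c "
from station import manip
print(manip.job_done())"
```

```text
the job is handed in; nothing more can be done
None
```

The job is handed in at about 64 s of the 128 s: the cap, load cell, buffer and ring are each upright in their places with heights confirmed by depth, and the old buffer was not moved; the first grasp closed on air because the fingertips sit about 30 mm higher than stated, so I measured that with a light touch on the bench and corrected for it.

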